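Lock a slide cassette into a push-push scanner bay

TASK

Load the orange-topped slide cassette upright into the bay of the slide scanner: push it all the way down against its springy stop at least once so that the scanner registers it, and leave it standing there locked in the low position, not popped up. The bay is push-push (every full press swaps between locked down and popped up) and nobody knows how its platform was left, so feel for it; press gently, keep the cassette upright, and leave the blue-topped cassette and the other things on the desk where they are.

Things in the scene. Friction and masses are not known exactly. Their poses are not given: they have to be found in the camera images.
- cassette_center (a point): Centre (half-way up) of the slide cassette to load: a white block with an orange top band and flat top, 50 mm along its x, 36 mm along its y (grip it here), 92 mm tall, about 0.14 kg, standing upright and loose on the desk at the start. z up. The same turned half round.
- bay (a point): Centre of the bay's mouth, level with the scanner's flat top, z up. The bay is a black-rimmed upright shaft, 54 mm along x, 40 mm along y, with a 5 mm bevelled rim; the cassette goes straight down into it either way round. On its floor is a spring platform in a hidden state: popped up it lies 42 mm below the mouth, locked down 8 mm lower, the springy stop another 4 mm lower; the three together may lie up to 3 mm higher or lower, from start to start.
- cassette_top (a point): Centre of the orange-topped cassette's flat top, where it can be pressed with closed fingers. In the bay it stands 50 mm (47 to 53) above the mouth when popped up, 8 mm lower when locked down, 12 mm lower at the stop. Pressing down on it takes about 3 N at first and 6 to 7 N just before the stop; the stop then adds about 8 N per mm. More than 16 N can harm the bay.
- cassette_b_center (a point): Centre of the other slide cassette, same shape and size but with a blue top band; loose on the desk, to be left alone.
- oil: Small amber bottle with black cap, 34 mm across, 75 mm tall, loose; origin at the centre of its underside. Leave alone.
- mug: Blue mug, 80 mm across, 90 mm tall, handle to its +y, loose; origin at the centre of its underside. Leave alone.
- scanner: White slide scanner, fixed, 240 mm along x, 180 along y, 100 tall, on rubber feet (top 112 to 122 mm above the desk). Origin at the centre of its underside, 50 mm in +x from the bay's centre line. A press to the bay's stop (to within 0.5 mm), then letting go, swaps locked down and popped up; a lesser press swaps nothing. The popped-up platform carries the cassette without sinking.
- cassette: The orange-topped cassette; origin at the centre of its underside.

How it is judged:
On the way:
1. the cassette stands in the bay, its centre more than 4 mm below the mouth, and is pushed on its stop (more than 7.2 N) (x of cassette_center in the frame of bay between -0.005 and 0.005 m and y of cassette_center in the frame of bay between -0.005 and 0.005 m and z of cassette_center in the frame of bay below -0.004 m and contact force between cassette and scanner above 7.2 N), for 0.03 s.
At the end, for the whole second after the job is handed in: The cassette stands upright (within 0.08 rad) and still in the bay, within 5 mm of its centre line, locked in the low position: its centre level with the mouth or up to 9.5 mm below it (1 to 7 mm below, as the bay is set; popped up it would be 1 to 7 mm above) (x of cassette_center in the frame of bay between -0.005 and 0.005 m and y of cassette_center in the frame of bay between -0.005 and 0.005 m and z of cassette_center in the frame of bay between -0.0095 and 0.0003 m and angle between cassette_center's own z axis and vertical below 0.08 rad and linear speed of cassette below 0.02 m/s); the robot touches nothing.
It fails at once if the cassette is pressed on the scanner or its platform with more than 16 N (contact force between cassette and scanner above 16 N).
It fails at once if the gripper presses on the scanner with more than 16 N (contact force between any of the fingers, the arm and scanner above 16 N).
It fails at once if the cassette is tipped by more than 0.6 rad (angle between cassette_center's own z axis and vertical above 0.6 rad).
It fails at once if the other cassette is moved by more than 25 mm (distance of cassette_b_center from where it was at the start of the episode above 0.025 m).
It fails at once if the bottle or mug is moved by more than 30 mm (distance of any of oil, mug from where it was at the start of the episode above 0.03 m).
It also fails if it takes over 64 s, if anything falls off the work surface, if the arm or the gripper's body presses on something with over 40 N, if the wrist force passes 120 N, or if a joint passes its speed limit or range.

ROBOT

A 6-joint arm with a two-finger parallel gripper is mounted at the origin on the work surface. World frame = base frame: x ahead of the robot, y to its left, z up, the work surface at z = 0. Lengths are in m, angles in rad, forces in N, time in s.
With the tool pointing down it reaches from about 0.3 to 0.875 m from the base axis. Payload 4.2 kg.
Tool frame: the origin (TCP) lies between the finger pads; the fingertips stand 22 mm ahead of it and the grasp point (between the pads) lies 3 mm ahead of it (ctrl.finger_overhang is the z of the fingertips in the tool frame, in m); z points along the fingers, y is the line along which they close (so a half turn about z gives the same grasp; the last joint's range is limited). The gripper opens to 85 mm and grips with 20 to 120 N. Pads are 22 mm wide; open, the fingers measure 114 mm over their backs; the gripper's body (76 mm by 85 mm) begins 54 mm behind the grasp point. The pads swing forward as they close: fully open they stand 13 mm farther back than shut.
Start: joints at [-1.301, 0.32, 1.565, -0, 1.257, -0.02], TCP at [0.164, -0.551, 0.253] pointing down, gripper open.
Joint ranges: [-3.11, 3.11], [-0.84, 2.01], [0.21, 2.61], [-1.34, 4.49], [0.05, 2.63], [-2.56, 2.56]. Speed limits (rad/s): [2.57, 2.57, 3.14, 3.14, 3.14, 3.14].

INTERFACE

Orientations are given as a 3x3 rotation matrix whose columns are the frame's x, y, z axes.
In Python, from station import ctrl, get_image gives the robot as it stands.
- The arm moves only by the tool carry_out, never from a script. Its arguments are lists of equal length, an entry for each row: "dp": the shift along the tool's x, y, z in mm, a list of three; "rotation": the turn, a rotation vector about the tool's x, y, z in rad, a list of three; "jaw": the finger opening in mm, from 0 to 85.4. A call has 1 to 8 rows; each row is the pose to reach, as a shift and turn from the pose commanded when the call began, along the tool's axes at that moment; what a row does not reach only later rows make up. A row lasts 1/8 s, in which the tool goes at most 62.5 mm and 10.7 degrees, less where a joint would pass 70% of its speed; a pose out of reach is approached as far as the arm can. A call with a gripper value outside its range is refused whole. The fingers move at their own pace and stop on an object; the grip force is fixed at half the most. Time passes only in rows, so rows that repeat a pose let the fingers close. It gives the time, the measured TCP pose, the force, the opening and the grip force at its end, in the units of the state.
- ctrl.get_state(): the state, without advancing time (a new reading comes with each control period).
- get_image(name): name is "side" or "top"; returns a dict with "pixels" (480x640x3 uint8, red, green, blue), "range_z" (480x640 float32, m along the optical axis (not along the pixel's ray), 0 where there is no reading), "K" (3x3 intrinsics, pixels), "k1" (the pictures are not rectified: a ray, as slopes to the right and down, at radius r is drawn at 1 + k1 r^2 times it, then the intrinsics apply), "rvec" (rotation vector, rad) and "tvec" (3), from world to camera coordinates, as OpenCV has them. Camera axes: x right, y down, z forward; pixel columns grow to the right and rows downward; lengths in m; the calibration is good to about 2 mm. A picture is of the moment at which its call begins.
- ctrl.finish_job(): hands the job in; it is judged then, once.
The state is a dict: "t": time; "joint_positions": joint angles; "dq": joint speeds; "tau": joint torques, N m; "tool_pos": TCP position; "tool_rot": TCP orientation; "contact_force": force on the tool from outside, world axes, zero at the start; "ft_torque": the same for the moment, N m; "finger_gap": finger opening in m; "gripper_force": force on a finger pad.
Only numpy, scipy, OpenCV 4.12 (cv2) and the standard library are available. Lean on these libraries where they do the work, as an engineer would, in place of code of your own. Each camera call takes 0.05 s, during which the arm holds its last target. There are 200 camera calls.

## Working session

There is one attempt and no reset: what is moved stays moved. The work goes in short steps, Python scripts to look and compute and a tool call to move; the robot and the scene stay as the last step left them, time stands still between calls to the robot, and variables do not carry over. Pictures are saved under pics/ and viewed, at most 10 in all, crops included, and the job is handed in when it is done.

Besides the shell and the picture viewer there is one more tool, called as name(argument=value, ...), one argument or row to a line, values as JSON. carry_out: Moves the arm, as the interface text tells. Its arguments: {"type":"object","properties":{"dp":{"type":"array"},"rotation":{"type":"array"},"jaw":{"type":"array"}},"required":["dp","rotation","jaw"]}

```bash
mkdir -p pics
cat > h.py <<'E'
import numpy as np, cv2
from station import ctrl, get_image
def world(im):
    """per-pixel world points from depth"""
    K=im["K"]; h,w=im["range_z"].shape
    u,v=np.meshgrid(np.arange(w),np.arange(h))
    s=cv2.undistortPoints(np.stack([u,v],-1).reshape(-1,1,2).astype(float),np.array(K),np.array([im["k1"],0,0,0.])).reshape(h,w,2)
    z=im["range_z"][...,None]
    R=cv2.Rodrigues(np.array(im["rvec"],float))[0]
    return (np.concatenate([s*z,z],-1)-np.array(im["tvec"]).ravel())@R
E
python3 - <<'E'
from h import *
for n in("side","top"):
    im=get_image(n); np.savez(f"pics/{n}0.npz",**im); cv2.imwrite(f"pics/{n}0.png",im["pixels"][...,::-1])
    R=cv2.Rodrigues(np.array(im["rvec"],float))[0]; print(n,-R.T@np.array(im["tvec"]).ravel(),im["K"][0],im["k1"],(im["range_z"]>0).mean())
print(ctrl.get_state())
E
```

```text
side [ 0.38609911 -0.75953049  0.98103246] [542.62463012   0.         313.1931762 ] 0.025014296472863372 0.9959114583333334
top [0.33294454 0.02506967 1.71623945] [598.9146028    0.         317.94835286] -0.0031112933298633495 0.9963053385416667
{'t': 0.1, 'joint_positions': array([-1.30099233e+00,  3.20238452e-01,  1.56553285e+00, -8.28569503e-06,
        1.25738429e+00, -2.00215545e-02]), 'dq': array([-1.99411427e-04, -2.43173857e-03, -5.06536654e-03, -7.45445888e-04,
        6.54954498e-05, -1.84930074e-03]), 'tau': array([-4.14049919e-05, -4.16407263e+01, -2.34704876e+01,  9.41810214e-06,
        4.88019461e-03, -5.64940052e-06]), 'tool_pos': array([ 0.16421303, -0.55066132,  0.25256966]), 'tool_rot': array([[ 9.58293019e-01,  2.85787176e-01, -4.24185843e-04],
       [ 2.85787490e-01, -9.58291839e-01,  1.50429303e-03],
       [ 2.34138245e-05, -1.56278051e-03, -9.99998779e-01]]), 'contact_force': array([0.37001824, 0.12668844, 0.2202023 ]), 'ft_torque': array([ 0.00590884, -0.01967655,  0.02462587]), 'gripper_force': 0.0, 'finger_gap': 0.08533162458969155}
```

View pics/top0.png

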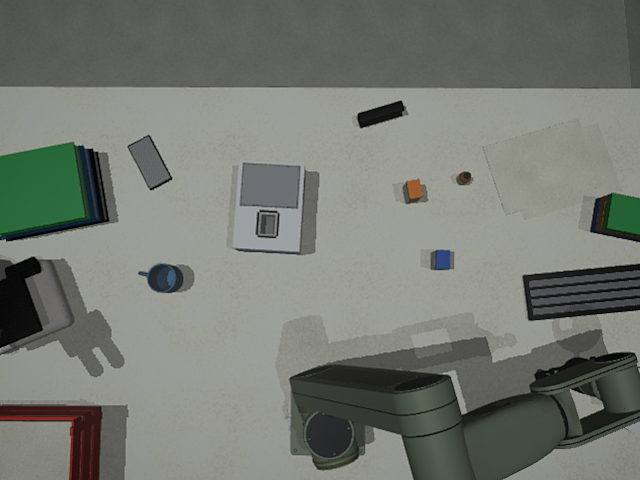

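View pics/side0.png

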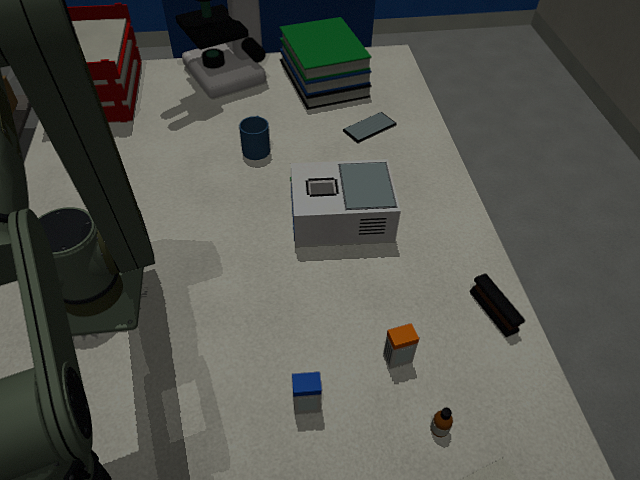

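The top view shows the scanner's bay at about (267,224), the orange cassette at (413,188), the blue one at (442,260), the bottle at (464,178) and the mug at (165,278). The side view shows the bay at (322,187), the orange top at (402,337) and the blue top at (307,384).

Run:
```python
from h import *
def rect(P):
    (c,s,a)=cv2.minAreaRect((P[:,:2]*1000).astype(np.float32)); return np.round(c,1),np.round(s,1),round(a,1)
for n in("side","top"):
    im=dict(np.load(f"pics/{n}0.npz")); W=world(im); hsv=cv2.cvtColor(im["pixels"],cv2.COLOR_RGB2HSV); H,S,V=cv2.split(hsv)
    z=W[...,2]
    for nm,(lo,hi) in dict(orange=(5,18),blue=(110,130)).items():
        m=((H>=lo)&(H<=hi)&(S>130)&(z>.085)&(z<.1)&(abs(W[...,0]-.5)<.2)&(W[...,1]<0)&(W[...,1]>-.35))
        P=W[m]; print(n,nm,len(P),rect(P),np.median(P[:,2]))
    # scanner top
    m=(z>.105)&(z<.13)&(W[...,0]>.42)&(W[...,0]<.85)&(W[...,1]>0)&(W[...,1]<.3)
    print(n,"scanner",rect(W[m]),np.median(W[m][:,2]))
    box=np.zeros_like(m); 
    if n=="top": box[205:243,250:285]=1
    else: box[172:202,300:343]=1
    d=box&(V<80)&(z>.1); print("dark",d.sum(),rect(W[d]) , rect(W[box&(z<.105)]), np.percentile(z[box],[1,5,10,20,30,50]))
    # mug, oil
    for nm,c in dict(oil=(.58,-.29),).items():
        m=(z>.03)&(np.hypot(W[...,0]-c[0],W[...,1]-c[1])<.06); print(nm,rect(W[m]))
```

```text
side orange 499 (array([ 628.8, -236.2]), array([51.5, 37.9]), 10.7) 0.0931360500152423
side blue 68 (array([ 435.6, -311.2]), array([37.4, 49.4]), 87.7) 0.09123065770218113
side scanner (array([577.8, 161.7]), array([188.2, 240.6]), 86.6) 0.11410152711656135
dark 278 (array([ 462.7, -271.3]), array([988.3,  85. ]), 80.9) (array([529.1, 179.4]), array([23.1, 54.5]), 84.2) [0.07372236 0.08173587 0.09076494 0.10766448 0.11082727 0.11260689]
oil (array([ 611. , -249.3]), array([17.2, 31.8]), 45.6)
top orange 231 (array([ 628.7, -236. ]), array([48.8, 37.4]), 10.8) 0.09286494955381137
top blue 219 (array([ 434.3, -310.8]), array([36.9, 46.2]), 89.9) 0.09332874502159384
top scanner (array([579.3, 162.7]), array([181.1, 241.3]), 86.9) 0.11377310434246497
dark 135 (array([535.5, 169.8]), array([88.9, 70.4]), 1.2) (array([524.7, 164.9]), array([88.3, 96. ]), 79.7) [0.06521157 0.07023284 0.07308149 0.09448388 0.10751732 0.11113987]
oil (array([ 611.2, -248.6]), array([13.7, 27.3]), 45.1)
```

```bash
cat >> h.py <<'E'
from scipy.spatial.transform import Rotation as Ro
def plan(xyz_mm, yaw_deg):
    """tool-frame dp (mm) and rotvec to a tool-down pose with tool x at world yaw"""
    s=ctrl.get_state(); R=s["tool_rot"]; c,n=np.cos(np.radians(yaw_deg)),np.sin(np.radians(yaw_deg))
    T=np.array([[c,n,0],[n,-c,0],[0,0,-1.]])
    print("t",s["t"],"at",np.round(s["tool_pos"]*1000,1),"dp",np.round(R.T@(np.array(xyz_mm)-s["tool_pos"]*1000),1),"rv",np.round(Ro.from_matrix(R.T@T).as_rotvec(),4),"F",np.round(s["contact_force"],2),"gap",round(s["finger_gap"]*1000,1))
def cast(im,uv,z):
    s=cv2.undistortPoints(np.asarray(uv,float).reshape(-1,1,2),np.array(im["K"]),np.array([im["k1"],0,0,0.])).reshape(-1,2)
    R=cv2.Rodrigues(np.array(im["rvec"],float))[0]; C=-R.T@np.array(im["tvec"]).ravel()
    d=np.c_[s,np.ones(len(s))]@R; return C+d*((z-C[2])/d[:,2])[:,None]
E
python3 - <<'E'
from h import *
for n,b in(("side",(168,205,296,346)),("top",(203,245,248,287))):
    im=dict(np.load(f"pics/{n}0.npz")); g=im["pixels"].max(2)[b[0]:b[1],b[2]:b[3]]
    m=(g<70).astype(np.uint8); _,L,st,_=cv2.connectedComponentsWithStats(m); k=1+st[1:,4].argmax()
    v,u=np.where(L==k); v=v+b[0]; u=u+b[2]
    for z in(.114,):
        P=cast(im,np.c_[u,v],z); print(n,st[k],cv2.minAreaRect((P[:,:2]*1000).astype(np.float32)))
    a=cv2.resize(im["pixels"][b[0]:b[1],b[2]:b[3],::-1],None,fx=8,fy=8,interpolation=cv2.INTER_CUBIC); cv2.imwrite(f"pics/b{n}.png",a)
A,B=cv2.imread("pics/bside.png"),cv2.imread("pics/btop.png")
H=max(A.shape[0],B.shape[0]); pad=lambda x:cv2.copyMakeBorder(x,0,H-x.shape[0],0,10,cv2.BORDER_CONSTANT)
cv2.imwrite("pics/bay0.png",np.hstack([pad(A),pad(B)]))
plan((628.7,-236.1,250),10.8)
E
```

```text
side [ 10  10  33  19 411] ((526.8304443359375, 164.57159423828125), (61.78347396850586, 73.5871810913086), 86.76248931884766)
top [ 8 10 23 25 87] ((523.329833984375, 164.22348022460938), (58.386451721191406, 63.90932846069336), 87.33441162109375)
t 0.1 at [ 164.2 -550.7  252.6] dp [ 535.  -168.7    2.8] rv [-1.600e-03  1.000e-04  1.013e-01] F [0.37 0.13 0.22] gap 85.3
```

View pics/bay0.png

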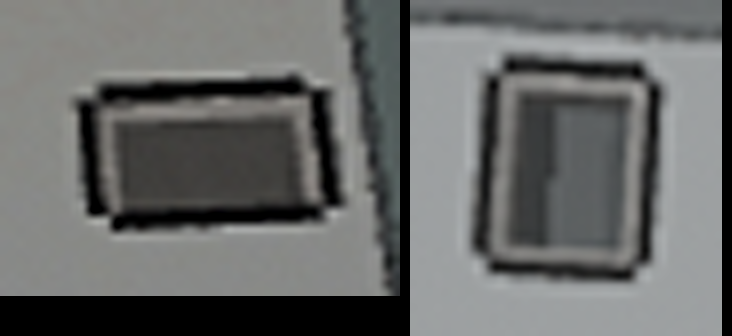

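carry_out(
  dp=[
    [60, -19, 0],
    [120, -38, 0],
    [180, -57, 0],
    [240, -76, 0],
    [300, -95, 0],
    [360, -114, 0],
    [420, -132, 0],
    [470, -148, 0],
  ],
  rotation=[
    [0, 0, 0.02],
    [0, 0, 0.04],
    [0, 0, 0.06],
    [0, 0, 0.08],
    [0, 0, 0.1],
    [0, 0, 0.1],
    [0, 0, 0.1],
    [0, 0, 0.1],
  ],
  jaw=[70, 70, 70, 70, 70, 70, 70, 70],
)

```text
t: 1.1
tool_pos: [0.574, -0.2733, 0.2528]
tool_rot: [[0.982, 0.189, -0.001], [0.189, -0.982, 0.0], [-0.001, -0.0, -1.0]]
contact_force: [0.2, -0.7, -0.7]
finger_gap: 0.0702
gripper_force: 0.0
```

The crop shows the black frame with a bevel inside it, in the side view at crop (80–340, 80–230) and in the top view at (475–660, 55–280). The threshold for the top view was too low, so I'll redo it while placing the grasp.

Run:
```python
from h import *
for n,b,t in(("side",(168,205,296,346),(80,100)),("top",(208,242,252,284),(90,105,120))):
    im=dict(np.load(f"pics/{n}0.npz")); g=cv2.resize(im["pixels"].max(2)[b[0]:b[1],b[2]:b[3]],None,fx=4,fy=4,interpolation=cv2.INTER_CUBIC)
    for th in t:
        _,L,st,_=cv2.connectedComponentsWithStats((g<th).astype(np.uint8)); k=1+st[1:,4].argmax()
        v,u=np.where(L==k); P=cast(im,np.c_[(u+.5)/4-.5+b[2],(v+.5)/4-.5+b[0]],.114); print(n,th,st[k],cv2.minAreaRect((P[:,:2]*1000).astype(np.float32)))
plan((628.7,-236.1,83),10.8)
```

```text
side 80 [  38   38  134   78 7130] ((527.2557983398438, 164.79837036132812), (63.59775161743164, 75.10066223144531), 86.93514251708984)
side 100 [  37   37  136   80 7875] ((527.2953491210938, 164.69546508789062), (64.13794708251953, 76.33653259277344), 86.89592742919922)
top 90 [  15    8   95  113 2540] ((527.89404296875, 163.98731994628906), (60.30087661743164, 74.46871948242188), 86.69207763671875)
top 105 [  32   25   63   80 4443] ((526.9853515625, 163.6966094970703), (39.05406188964844, 53.90077590942383), 86.58759307861328)
top 120 [  30   24   66   84 4795] ((526.944580078125, 163.81143188476562), (41.41600799560547, 55.10819625854492), 87.02836608886719)
t 1.1 at [ 574.  -273.3  252.8] dp [ 60.9 -26.1 169.7] rv [-0.0003  0.0006  0.002 ] F [ 0.24 -0.71 -0.72] gap 70.2
```

carry_out(
  dp=[
    [40, -17, 0],
    [61, -26, 30],
    [61, -26, 80],
    [61, -26, 110],
    [61, -26, 110],
  ],
  rotation=[
    [0, 0, 0],
    [0, 0, 0],
    [0, 0, 0],
    [0, 0, 0],
    [0, 0, 0],
  ],
  jaw=[70, 70, 70, 70, 70],
)

```text
t: 1.72
tool_pos: [0.6257, -0.237, 0.14]
tool_rot: [[0.982, 0.189, -0.007], [0.189, -0.982, 0.003], [-0.006, -0.004, -1.0]]
contact_force: [0.0, 0.0, 0.7]
finger_gap: 0.07
gripper_force: 0.0
```

Run:
```python
from h import *
plan((628.7,-236.1,84),10.8)
im=get_image("side"); cv2.imwrite("pics/s1.png",im["pixels"][250:450,250:550,::-1].repeat(2,0).repeat(2,1))
```

```text
t 1.725 at [ 625.7 -237.   140. ] dp [ 3.5 -0.1 56. ] rv [-0.0038  0.0061  0.0015] F [0.02 0.02 0.71] gap 70.0
```

View pics/s1.png

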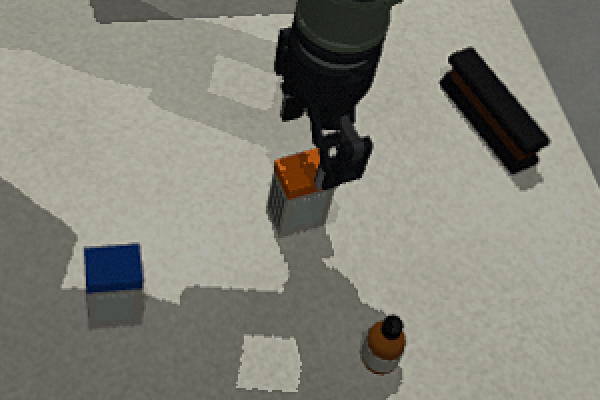

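The picture shows the open fingers straddling the orange top, with the near finger at about (345,165). They are well clear of the blue cassette and the bottle.

carry_out(
  dp=[
    [3, 0, 15],
    [3, 0, 35],
    [3, 0, 54],
    [3, 0, 54],
    [3, 0, 54],
  ],
  rotation=[
    [0, 0, 0],
    [0, 0, 0],
    [0, 0, 0],
    [0, 0, 0],
    [0, 0, 0],
  ],
  jaw=[70, 70, 70, 70, 70],
)

```text
t: 2.4
tool_pos: [0.6312, -0.2377, 0.0906]
tool_rot: [[0.982, 0.189, 0.002], [0.189, -0.982, -0.001], [0.002, 0.001, -1.0]]
contact_force: [0.5, -0.7, 1.0]
finger_gap: 0.0696
gripper_force: 0.0
```

Run:
```python
from h import *
plan((628.7,-236.1,84),10.8)
```

```text
t 2.4 at [ 631.2 -237.7   90.6] dp [-2.1 -2.   6.6] rv [ 0.0014 -0.002   0.0012] F [ 0.51 -0.73  0.99] gap 69.6
```

carry_out(
  dp=[
    [-2, -2, 6],
    [-2, -2, 6],
    [-2, -2, 6],
    [-2, -2, 6],
    [-2, -2, 6],
    [-2, -2, 6],
    [-2, -2, 6],
    [-2, -2, 6],
  ],
  rotation=[
    [0, 0, 0],
    [0, 0, 0],
    [0, 0, 0],
    [0, 0, 0],
    [0, 0, 0],
    [0, 0, 0],
    [0, 0, 0],
    [0, 0, 0],
  ],
  jaw=[70, 70, 20, 20, 20, 20, 20, 20],
)

```text
t: 3.4
tool_pos: [0.6284, -0.2359, 0.0838]
tool_rot: [[0.982, 0.189, 0.001], [0.189, -0.982, -0.001], [0.001, 0.001, -1.0]]
contact_force: [0.1, -1.2, 3.5]
finger_gap: 0.0351
gripper_force: 60.6
```

Run:
```python
from h import *
plan((628.7,-236.1,84),10.8)
```

```text
t 3.4 at [ 628.4 -235.9   83.8] dp [ 0.3  0.2 -0.2] rv [ 0.0007 -0.001   0.0013] F [ 0.09 -1.25  3.53] gap 35.1
```

carry_out(
  dp=[
    [0, 0, -20],
    [0, 0, -60],
    [0, 0, -110],
    [0, 0, -155],
    [-3, -30, -166],
    [-5, -80, -166],
    [-7, -130, -166],
    [-10, -180, -166],
  ],
  rotation=[
    [0, 0, 0],
    [0, 0, 0],
    [0, 0, 0],
    [0, 0, 0],
    [0, 0, 0.02],
    [0, 0, 0.04],
    [0, 0, 0.07],
    [0, 0, 0.1],
  ],
  jaw=[20, 20, 20, 20, 20, 20, 20, 20],
)

```text
t: 4.4
tool_pos: [0.5831, -0.0593, 0.2483]
tool_rot: [[0.996, 0.088, -0.002], [0.088, -0.996, 0.001], [-0.002, -0.001, -1.0]]
contact_force: [0.7, 0.0, -1.2]
finger_gap: 0.0351
gripper_force: 60.1
```

Run:
```python
from h import *
plan((527.4,164.4,250),-3.1)
```

```text
t 4.4 at [583.1 -59.3 248.3] dp [ -35.8 -227.7   -1.5] rv [-0.0006  0.0021  0.1425] F [ 0.69  0.02 -1.16] gap 35.1
```

carry_out(
  dp=[
    [-8, -50, -2],
    [-16, -100, -2],
    [-24, -150, -2],
    [-31, -195, -2],
    [-36, -220, -2],
    [-36, -227, -2],
    [-36, -227, -2],
    [-36, -227, -2],
  ],
  rotation=[
    [0, 0, 0.03],
    [0, 0, 0.06],
    [0, 0, 0.09],
    [0, 0, 0.12],
    [0, 0, 0.142],
    [0, 0, 0.142],
    [0, 0, 0.142],
    [0, 0, 0.142],
  ],
  jaw=[20, 20, 20, 20, 20, 20, 20, 20],
)

```text
t: 5.4
tool_pos: [0.5283, 0.161, 0.251]
tool_rot: [[0.999, -0.053, -0.0], [-0.053, -0.999, -0.001], [-0.0, 0.001, -1.0]]
contact_force: [0.3, 0.6, -1.3]
finger_gap: 0.035
gripper_force: 60.2
```

Run:
```python
from h import *
plan((527.4,164.4,250),-3.1)
for n in("side","top"):
    im=get_image(n); W=world(im); H,S,V=cv2.split(cv2.cvtColor(im["pixels"],cv2.COLOR_RGB2HSV)); z=W[...,2]
    m=(H>=5)&(H<=18)&(S>130)&(z>.2)&(z<.3); P=W[m]; print(n,m.sum(), P.min(0) if len(P) else 0, P.max(0) if len(P) else 0)
    if n=="side": v,u=np.where(m); print(u.min(),u.max(),v.min(),v.max()); cv2.imwrite("pics/s2.png",im["pixels"][60:260,220:450,::-1].repeat(3,0).repeat(3,1)[:600])
```

```text
t 5.4 at [528.3 161.  251. ] dp [-1.  -3.4  1. ] rv [0.0007 0.0004 0.0008] F [ 0.27  0.62 -1.34] gap 35.0
side 179 [0.50319787 0.10412747 0.23377666] [0.55328399 0.17962953 0.29860594]
312 335 132 148
top 15 [0.50373187 0.14449524 0.25304059] [0.5123541  0.15417826 0.26803938]
```

View pics/s2.png

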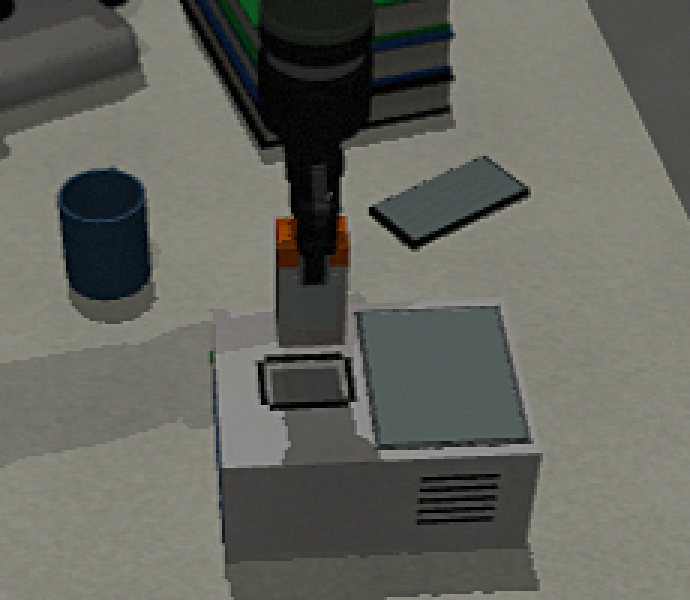

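The cassette hangs upright above the bay, with its top at crop (312,240) and the bay at (307,380). I'll shift it about 3 mm and go down to just over the mouth.

carry_out(
  dp=[
    [-1, -3.4, 10],
    [-1, -3.4, 25],
    [-1, -3.4, 38],
    [-1, -3.4, 42],
    [-1, -3.4, 42],
    [-1, -3.4, 42],
  ],
  rotation=[
    [0, 0, 0],
    [0, 0, 0],
    [0, 0, 0],
    [0, 0, 0],
    [0, 0, 0],
    [0, 0, 0],
  ],
  jaw=[20, 20, 20, 20, 20, 20],
)

```text
t: 6.25
tool_pos: [0.5275, 0.1656, 0.2097]
tool_rot: [[0.999, -0.052, 0.001], [-0.052, -0.999, 0.0], [0.001, -0.0, -1.0]]
contact_force: [-0.7, -0.0, -0.7]
finger_gap: 0.035
gripper_force: 60.2
```

Run:
```python
from h import *
plan((527.4,164.4,200),-3.1)
im=get_image("side"); W=world(im)
H,S,V=cv2.split(cv2.cvtColor(im["pixels"],cv2.COLOR_RGB2HSV)); z=W[...,2]
m=(z>.12)&(z<.17)&(abs(W[...,0]-.53)<.05)&(abs(W[...,1]-.15)<.04); P=W[m]; print(m.sum(),np.percentile(P,[1,5,50,95,99],axis=0))
```

```text
t 6.25 at [527.5 165.6 209.7] dp [-0.1  1.2  9.7] rv [-0.0002 -0.001   0.0019] F [-0.71 -0.04 -0.66] gap 35.0
317 [[0.50249722 0.1430375  0.12684735]
 [0.50352993 0.14449774 0.12983218]
 [0.52532797 0.1479196  0.14911635]
 [0.54944677 0.15285249 0.16794311]
 [0.55129088 0.18058472 0.16925376]]
```

carry_out(
  dp=[
    [0, 1.2, 3],
    [0, 1.2, 6],
    [0, 1.2, 8],
    [0, 1.2, 10],
    [0, 1.2, 12],
    [0, 1.2, 15],
    [0, 1.2, 18],
    [0, 1.2, 20],
  ],
  rotation=[
    [0, 0, 0],
    [0, 0, 0],
    [0, 0, 0],
    [0, 0, 0],
    [0, 0, 0],
    [0, 0, 0],
    [0, 0, 0],
    [0, 0, 0],
  ],
  jaw=[20, 20, 20, 20, 20, 20, 20, 20],
)

```text
t: 7.3
tool_pos: [0.5271, 0.1643, 0.189]
tool_rot: [[0.999, -0.052, -0.0], [-0.052, -0.999, -0.0], [-0.0, 0.0, -1.0]]
contact_force: [-0.2, 0.7, -0.4]
finger_gap: 0.0352
gripper_force: 60.2
```

Run:
```python
from h import *
plan((527.4,164.4,163),-3.1)
```

```text
t 7.3 at [527.1 164.3 189. ] dp [ 0.3 -0.2 26. ] rv [0.0002 0.0002 0.0019] F [-0.16  0.67 -0.42] gap 35.2
```

carry_out(
  dp=[
    [0, 0, 4],
    [0, 0, 8],
    [0, 0, 12],
    [0, 0, 16],
    [0, 0, 20],
    [0, 0, 23],
    [0, 0, 25],
    [0, 0, 25],
  ],
  rotation=[
    [0, 0, 0],
    [0, 0, 0],
    [0, 0, 0],
    [0, 0, 0],
    [0, 0, 0],
    [0, 0, 0],
    [0, 0, 0],
    [0, 0, 0],
  ],
  jaw=[20, 20, 20, 20, 20, 20, 20, 20],
)

```text
t: 8.3
tool_pos: [0.5271, 0.1643, 0.1642]
tool_rot: [[0.999, -0.052, -0.0], [-0.052, -0.999, -0.0], [-0.0, 0.0, -1.0]]
contact_force: [0.3, -0.5, -1.3]
finger_gap: 0.0353
gripper_force: 60.2
```

carry_out(
  dp=[
    [0, 0, 2],
    [0, 0, 4],
    [0, 0, 6],
    [0, 0, 6],
  ],
  rotation=[
    [0, 0, 0],
    [0, 0, 0],
    [0, 0, 0],
    [0, 0, 0],
  ],
  jaw=[20, 20, 20, 20],
)

```text
t: 8.8
tool_pos: [0.527, 0.1642, 0.1581]
tool_rot: [[0.999, -0.052, -0.0], [-0.052, -0.999, -0.0], [-0.0, 0.0, -1.0]]
contact_force: [-0.4, -0.0, -1.5]
finger_gap: 0.0349
gripper_force: 60.2
```

carry_out(
  dp=[
    [0, 0, 1],
    [0, 0, 2],
    [0, 0, 2],
  ],
  rotation=[
    [0, 0, 0],
    [0, 0, 0],
    [0, 0, 0],
  ],
  jaw=[20, 20, 20],
)

```text
t: 9.18
tool_pos: [0.5272, 0.1643, 0.1563]
tool_rot: [[0.999, -0.052, 0.0], [-0.052, -0.999, -0.0], [0.0, 0.0, -1.0]]
contact_force: [0.1, -0.4, -1.1]
finger_gap: 0.0353
gripper_force: 60.3
```

carry_out(
  dp=[
    [0, 0, 1],
    [0, 0, 2],
    [0, 0, 2],
  ],
  rotation=[
    [0, 0, 0],
    [0, 0, 0],
    [0, 0, 0],
  ],
  jaw=[20, 20, 20],
)

```text
t: 9.55
tool_pos: [0.5272, 0.1643, 0.1545]
tool_rot: [[0.999, -0.052, 0.0], [-0.052, -0.999, 0.0], [0.0, -0.0, -1.0]]
contact_force: [-0.8, -0.8, 1.4]
finger_gap: 0.0352
gripper_force: 60.5
```

carry_out(
  dp=[
    [0, 0, 1],
    [0, 0, 2],
    [0, 0, 2],
  ],
  rotation=[
    [0, 0, 0],
    [0, 0, 0],
    [0, 0, 0],
  ],
  jaw=[20, 20, 20],
)

```text
t: 9.93
tool_pos: [0.5272, 0.1643, 0.1523]
tool_rot: [[0.999, -0.052, 0.0], [-0.052, -0.999, -0.0], [0.0, 0.0, -1.0]]
contact_force: [-0.2, 0.2, 2.7]
finger_gap: 0.0352
gripper_force: 60.7
```

carry_out(
  dp=[
    [0, 0, 0.5],
    [0, 0, 1],
    [0, 0, 1],
  ],
  rotation=[
    [0, 0, 0],
    [0, 0, 0],
    [0, 0, 0],
  ],
  jaw=[20, 20, 20],
)

```text
t: 10.3
tool_pos: [0.5272, 0.1643, 0.1513]
tool_rot: [[0.999, -0.052, 0.0], [-0.052, -0.999, -0.0], [0.0, 0.0, -1.0]]
contact_force: [0.1, 0.5, 2.9]
finger_gap: 0.0349
gripper_force: 60.7
```

carry_out(
  dp=[
    [0, 0, 0.5],
    [0, 0, 1],
    [0, 0, 1],
  ],
  rotation=[
    [0, 0, 0],
    [0, 0, 0],
    [0, 0, 0],
  ],
  jaw=[20, 20, 20],
)

```text
t: 10.68
tool_pos: [0.5272, 0.1643, 0.1503]
tool_rot: [[0.999, -0.052, 0.0], [-0.052, -0.999, -0.0], [0.0, 0.0, -1.0]]
contact_force: [0.3, -1.1, 3.2]
finger_gap: 0.0349
gripper_force: 60.8
```

carry_out(
  dp=[
    [0, 0, 0.5],
    [0, 0, 1],
    [0, 0, 1],
  ],
  rotation=[
    [0, 0, 0],
    [0, 0, 0],
    [0, 0, 0],
  ],
  jaw=[20, 20, 20],
)

```text
t: 11.05
tool_pos: [0.5272, 0.1643, 0.1493]
tool_rot: [[0.999, -0.052, 0.0], [-0.052, -0.999, -0.0], [0.0, 0.0, -1.0]]
contact_force: [0.1, -1.6, 3.0]
finger_gap: 0.0349
gripper_force: 60.8
```

carry_out(
  dp=[
    [0, 0, 1],
    [0, 0, 2],
    [0, 0, 3],
    [0, 0, 4],
    [0, 0, 4],
  ],
  rotation=[
    [0, 0, 0],
    [0, 0, 0],
    [0, 0, 0],
    [0, 0, 0],
    [0, 0, 0],
  ],
  jaw=[20, 20, 20, 20, 20],
)

```text
t: 11.68
tool_pos: [0.5272, 0.1643, 0.1453]
tool_rot: [[0.999, -0.052, 0.0], [-0.052, -0.999, -0.0], [0.0, 0.0, -1.0]]
contact_force: [-0.9, -0.2, 6.0]
finger_gap: 0.0355
gripper_force: 61.0
```

carry_out(
  dp=[
    [0, 0, 0.5],
    [0, 0, 1],
    [0, 0, 1],
  ],
  rotation=[
    [0, 0, 0],
    [0, 0, 0],
    [0, 0, 0],
  ],
  jaw=[20, 20, 20],
)

```text
t: 12.05
tool_pos: [0.5272, 0.1643, 0.1444]
tool_rot: [[0.999, -0.052, 0.0], [-0.052, -0.999, -0.0], [0.0, 0.0, -1.0]]
contact_force: [-0.7, -0.3, 4.5]
finger_gap: 0.0353
gripper_force: 61.0
```

Force noise is about 1 N, so I'll go on in half-millimetres.

carry_out(
  dp=[
    [0, 0, 0.5],
    [0, 0, 0.5],
  ],
  rotation=[
    [0, 0, 0],
    [0, 0, 0],
  ],
  jaw=[20, 20],
)

```text
t: 12.3
tool_pos: [0.5273, 0.1643, 0.1441]
tool_rot: [[0.999, -0.052, 0.0], [-0.052, -0.999, -0.0], [0.0, -0.0, -1.0]]
contact_force: [-1.1, -0.8, 6.3]
finger_gap: 0.0351
gripper_force: 61.3
```

carry_out(
  dp=[
    [0, 0, 0.5],
    [0, 0, 0.5],
  ],
  rotation=[
    [0, 0, 0],
    [0, 0, 0],
  ],
  jaw=[20, 20],
)

```text
t: 12.55
tool_pos: [0.5273, 0.1643, 0.144]
tool_rot: [[0.999, -0.052, 0.001], [-0.052, -0.999, -0.0], [0.001, -0.0, -1.0]]
contact_force: [-0.8, -1.4, 8.7]
finger_gap: 0.0351
gripper_force: 61.4
```

carry_out(
  dp=[
    [0, 0, 0.2],
    [0, 0, 0.2],
  ],
  rotation=[
    [0, 0, 0],
    [0, 0, 0],
  ],
  jaw=[20, 20],
)

```text
t: 12.8
tool_pos: [0.5273, 0.1643, 0.1439]
tool_rot: [[0.999, -0.052, 0.001], [-0.052, -0.999, 0.0], [0.001, -0.0, -1.0]]
contact_force: [-1.4, -0.1, 8.2]
finger_gap: 0.0353
gripper_force: 61.4
```

carry_out(
  dp=[
    [0, 0, -1],
    [0, 0, -2],
    [0, 0, -3],
    [0, 0, -4],
    [0, 0, -5],
    [0, 0, -6],
    [0, 0, -7],
    [0, 0, -7],
  ],
  rotation=[
    [0, 0, 0],
    [0, 0, 0],
    [0, 0, 0],
    [0, 0, 0],
    [0, 0, 0],
    [0, 0, 0],
    [0, 0, 0],
    [0, 0, 0],
  ],
  jaw=[20, 20, 20, 20, 20, 20, 20, 20],
)

```text
t: 13.8
tool_pos: [0.5268, 0.1642, 0.1496]
tool_rot: [[0.999, -0.052, -0.001], [-0.052, -0.999, -0.0], [-0.001, 0.0, -1.0]]
contact_force: [0.4, 1.1, -0.5]
finger_gap: 0.0354
gripper_force: 60.3
```

Run:
```python
from h import *
plan((527.4,164.4,148),-3.1)
```

```text
t 13.8 at [526.8 164.2 149.6] dp [ 0.6 -0.2  1.6] rv [0.0004 0.0011 0.0019] F [ 0.39  1.08 -0.5 ] gap 35.4
```

The force is gone 5.7 mm above the stop, where a popped-up platform would still push with about 3 N, so it locked. I'll set the cassette down on it and let go.

carry_out(
  dp=[
    [0, 0, 0.5],
    [0, 0, 1],
    [0, 0, 1],
    [0, 0, 1],
  ],
  rotation=[
    [0, 0, 0],
    [0, 0, 0],
    [0, 0, 0],
    [0, 0, 0],
  ],
  jaw=[20, 20, 20, 20],
)

```text
t: 14.3
tool_pos: [0.5272, 0.1643, 0.1491]
tool_rot: [[0.999, -0.052, 0.0], [-0.052, -0.999, -0.0], [0.0, 0.0, -1.0]]
contact_force: [0.1, 0.4, -1.6]
finger_gap: 0.0351
gripper_force: 60.3
```

carry_out(
  dp=[
    [0, 0, 0.5],
    [0, 0, 0.5],
    [0, 0, 0.5],
  ],
  rotation=[
    [0, 0, 0],
    [0, 0, 0],
    [0, 0, 0],
  ],
  jaw=[20, 20, 20],
)

```text
t: 14.68
tool_pos: [0.5271, 0.1643, 0.1486]
tool_rot: [[0.999, -0.052, -0.0], [-0.052, -0.999, -0.0], [-0.0, 0.0, -1.0]]
contact_force: [0.3, -0.1, -1.7]
finger_gap: 0.035
gripper_force: 60.3
```

carry_out(
  dp=[
    [0, 0, 0.5],
    [0, 0, 0.5],
    [0, 0, 0.5],
    [0, 0, 0.5],
    [0, 0, 0.5],
    [0, 0, 0.5],
  ],
  rotation=[
    [0, 0, 0],
    [0, 0, 0],
    [0, 0, 0],
    [0, 0, 0],
    [0, 0, 0],
    [0, 0, 0],
  ],
  jaw=[20, 20, 45, 65, 65, 65],
)

```text
t: 15.42
tool_pos: [0.5272, 0.1643, 0.1481]
tool_rot: [[0.999, -0.052, 0.0], [-0.052, -0.999, -0.0], [0.0, 0.0, -1.0]]
contact_force: [0.2, -0.4, 0.1]
finger_gap: 0.0649
gripper_force: 0.0
```

carry_out(
  dp=[
    [0, 0, -5],
    [0, 0, -15],
    [0, 0, -40],
    [0, 0, -80],
    [0, 0, -110],
    [-40, 0, -120],
    [-100, 0, -120],
    [-100, 0, -120],
  ],
  rotation=[
    [0, 0, 0],
    [0, 0, 0],
    [0, 0, 0],
    [0, 0, 0],
    [0, 0, 0],
    [0, 0, 0],
    [0, 0, 0],
    [0, 0, 0],
  ],
  jaw=[65, 65, 65, 65, 65, 65, 65, 65],
)

```text
t: 16.42
tool_pos: [0.4236, 0.1691, 0.2689]
tool_rot: [[0.999, -0.051, -0.001], [-0.051, -0.999, -0.0], [-0.001, 0.0, -1.0]]
contact_force: [1.2, 0.1, 0.3]
finger_gap: 0.0646
gripper_force: 0.0
```

Run:
```python
from h import *
for n in("side","top"):
    im=get_image(n); W=world(im); H,S,V=cv2.split(cv2.cvtColor(im["pixels"],cv2.COLOR_RGB2HSV)); z=W[...,2]
    m=(H>=5)&(H<=18)&(S>130)&(z>.1)&(z<.2)&(abs(W[...,0]-.53)<.06)&(abs(W[...,1]-.164)<.06); P=W[m]
    t=P[P[:,2]>np.percentile(P[:,2],60)-.004] if len(P) else P; print(n,len(P),np.percentile(P,[50,90,98],axis=0)[:,2] if len(P) else 0, cv2.minAreaRect((t[:,:2]*1000).astype(np.float32)) if len(t) else 0)
    s=(z>.105)&(z<.13)&(W[...,0]>.45)&(W[...,0]<.49)&(W[...,1]>.1)&(W[...,1]<.2); print("scanner top",np.median(z[s]),s.sum())
    if n=="side": cv2.imwrite("pics/s3.png",im["pixels"][60:260,220:450,::-1].repeat(3,0).repeat(3,1)[:600])
```

```text
side 341 [0.15719253 0.15980106 0.16103954] ((527.1189575195312, 162.67149353027344), (39.21030044555664, 48.893287658691406), 86.49922180175781)
scanner top 0.1132555323258119 427
top 155 [0.15715695 0.16183283 0.16397287] ((530.339111328125, 162.89320373535156), (34.18105697631836, 47.76238250732422), 85.84767150878906)
scanner top 0.1127408821379078 191
```

View pics/s3.png

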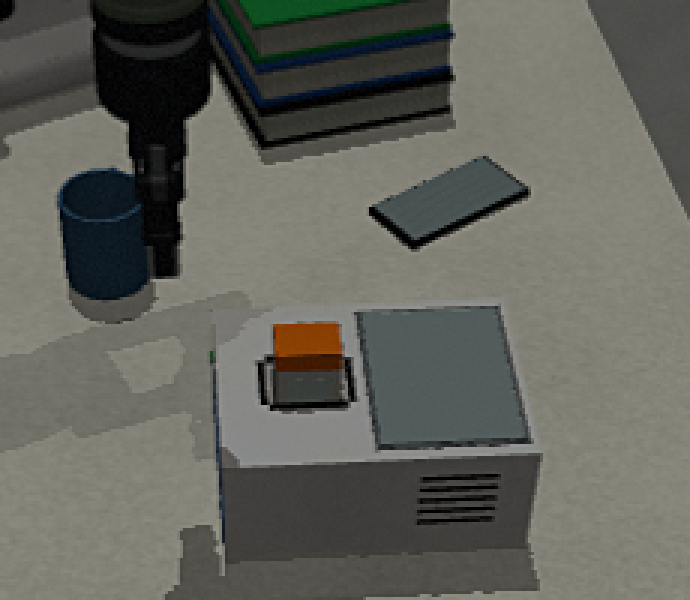

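The cassette stands upright in the bay, with its top at crop (307,350). Its top is about 157 mm up, against about 163 if it were popped up. That agrees with what I felt, and the gripper is clear.

```bash
python3 -c "
from station import ctrl
print(ctrl.finish_job())"
```

```text
the job is handed in; nothing more can be done
None
```

The orange-topped cassette is in the bay, upright and locked low: I pushed it once to the stop at about 10 N, and by touch and camera it stayed down. The job is handed in, but it returned no verdict.

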